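# Seat the jar's lid and hold the jar over its place

### The job

Press the red lid of the loose square jar down until it is fully home while the jar stands on the worktop, then grip the jar and lift it up over the row of things standing in between, without moving them. Bring it over the empty well of the wooden tray and finish still holding it there: upright, centred and squared up with the well, hovering about 1 to 2 cm above the tray. Never let the jar touch the tray or disturb the two jars already in it, and do not put it down.

Things in the scene. Friction and masses are not known exactly. Their poses are not given: they have to be found in the camera images.
- jar_mid (a point): The loose white square jar with the red lid, standing on the worktop. Body 48 x 48 mm, straight sided, 72 mm high; this point is on its axis 36 mm above its underside; z up, x and y square to its sides. The lid on top is 42 x 42 mm with its flat top 96 mm above the jar's underside when fully proud and 88 mm when fully home. Jar and lid weigh about 0.2 to 0.4 kg. Grip it by the body, below the lid.
- jar_lid (a joint): How far the red lid is pressed down: 0 fully proud (an 8 mm gap between lid and jar), 0.008 fully home, where it stops hard. It starts at 0 to 0.002, slides down stiffly at about 4 to 5 N and stays where it is left.
- place (a point): Centre of the mouth of the empty well, level with the tray's top. The well is 66 x 66 mm, with a brown cork pad in it 9 mm below the tray's top; z up, x and y square to the well's sides.
- tray: Fixed light wooden tray, 86 x 300 mm, 18 mm high, with three square wells along its y axis (at -100, 0 and +100 mm); which one is empty varies. Origin at the centre of its underside, on the worktop. Over the back of the worktop hangs a wall cupboard: nearest to the robot at x = 0.59 m, underside 0.5 m above the worktop; keep the arm drawn in when swinging past it.
- pad: The brown cork pad in the empty well, fixed, 60 x 60 mm, 3 mm thick. Origin at the centre of its underside, 6 mm above the worktop.
- jar_green_mid (a point): Matching white square jar with a green lid fixed on, 48 x 48 mm, 88 mm high over all, standing loose in a well of the tray. This point is its axis, 36 mm above its underside.
- jar_blue_mid (a point): Matching white square jar with a blue lid fixed on, 48 x 48 mm, 88 mm high over all, standing loose in a well of the tray. This point is its axis, 36 mm above its underside.
- spice_light: Glass spice jar with a red cap and a green and white label, 45 mm across, 106 mm high; one of three loose bystanders in the row between the jar and the tray. Origin at the centre of its underside, z up.
- salt: Salt shaker with a grey top, 44 mm across, 90 mm high; one of three loose bystanders in the row between the jar and the tray. Origin at the centre of its underside, z up.
- spice_dark: Glass spice jar with a red cap and a dark label, 45 mm across, 106 mm high; one of three loose bystanders in the row between the jar and the tray. Origin at the centre of its underside, z up.
- jar: The loose jar with the red lid as a whole; origin at the centre of its underside.
- jar_green: The jar with the green lid; origin at the centre of its underside.
- jar_blue: The jar with the blue lid; origin at the centre of its underside.
Mind the look-alikes: they are no part of the job. What is shaped like the jar_green but pink is not meant.

How it is judged:
By the outcome, as a careful person would: the job done as asked, in the order asked, and still so for the second after the job is handed in, while the arm keeps its last pose, push and grip.
It also fails if it takes over 51 s, if anything falls off the work surface, if the arm or the gripper's body presses on something with over 40 N, if the wrist force passes 120 N, or if a joint passes its speed limit or range.

### The arm

A 6-joint arm with a two-finger parallel gripper is mounted at the origin on a cart in front of the work surface, level with it; the furniture and walls round the work are solid. World frame = base frame: x ahead of the robot, y to its left, z up, the work surface at z = 0. Lengths are in m, angles in rad, forces in N, time in s.
With the tool pointing down it reaches from about 0.325 to 0.9 m from the base axis. Payload 3.5 kg.
Tool frame: the origin (TCP) lies midway between the tips of the shut fingers; the grasp point (between the pads) lies 19 mm behind it (manip.pinch_z is the distance from the TCP to the grasp point, in m); z points along the fingers, y is the line along which they close (so a half turn about z gives the same grasp; the last joint's range is limited). The gripper opens to 85 mm and grips with 20 to 120 N. Pads are 22 mm wide; open, the fingers measure 114 mm over their backs; the gripper's body (76 mm by 85 mm) begins 54 mm behind the grasp point. The pads swing forward as they close: fully open they stand 13 mm farther back than shut.
Start: joints at [-1.351, 0.276, -0.026, 1.268, 0, 1.467], TCP at [0.198, -0.593, 0.231] pointing down, gripper open.
Joint ranges: [-3.12, 3.12], [-0.85, 1.88], [-1.08, 1.24], [-1.95, 2.15], [-1.57, 1.53], [-3.14, 3.14]. Speed limits (rad/s): [2.57, 2.57, 3.14, 3.14, 3.14, 3.14].

### API

Orientations are given as a unit quaternion [x, y, z, w].
In Python, from cell import manip gives the robot as it stands.
- The arm moves only by the tool play_rows, never from a script. Its argument "steps" is a list of rows, each an object with "offset": the shift along the world's x, y, z in mm, a list of three; "rot": the turn, a rotation vector about the world's x, y, z in rad, a list of three; "hand": the opening in per cent of the stroke, from 0 (shut) to 100 (fully open). A call has 1 to 10 rows; each row shifts and turns the commanded pose from where the row before left it; what a row does not reach is not made up. A row lasts 1/10 s, in which the tool goes at most 50 mm and 8.59 degrees, less where a joint would pass 70% of its speed; a pose out of reach is approached as far as the arm can. A call with a gripper value outside its range is refused whole. The fingers move at their own pace and stop on an object; the grip force is fixed at half the most. Time passes only in rows, so rows that do not move let the fingers close. It gives the time, the measured TCP pose, the force, the opening and the grip force at its end, in the units of the state.
- manip.state(): the state, without advancing time (a new reading comes with each control period).
- manip.camera(name): name is "scene" or "top" or "wrist"; returns a dict with "pixels" (420x560x3 uint8, red, green, blue), "fx", "fy", "cx", "cy" (pixels), "view" (4x4, takes a point from world to camera coordinates); the wrist camera has in their place "tool_from_camera" (4x4, takes a point from camera to tool coordinates, whose origin is the TCP and whose axes are the flange's). Camera axes: x right, y up, looking along -z (the intrinsics and any distortion apply to the point x, -y, -z); pixel columns grow to the right and rows downward; lengths in m; the calibration is good to about 2 mm. A picture is of the moment at which its call begins: read the wrist's pose just before it. There is no depth.
- manip.hand_in(): hands the job in; it is judged then, once.
The state is a dict: "t": time; "q": joint angles; "dq": joint speeds; "effort": joint torques, N m; "ee_pos": TCP position; "eef_rot": TCP orientation; "force": force on the tool from outside, world axes, zero at the start; "moment": the same for the moment, N m; "opening": finger opening in m; "gripper_force": force on a finger pad.
Only numpy, scipy, OpenCV 4.12 (cv2) and the standard library are available. Lean on these libraries where they do the work, as an engineer would, in place of code of your own. Each camera call takes 0.05 s, during which the arm holds its last target. There are 200 camera calls.

## Working session

There is one attempt and no reset: what is moved stays moved. The work goes in short steps, Python scripts to look and compute and a tool call to move; the robot and the scene stay as the last step left them, time stands still between calls to the robot, and variables do not carry over. Pictures are saved under pics/ and viewed, at most 10 in all, crops included, and the job is handed in when it is done.

Besides the shell and the picture viewer there is one more tool, called after "Call:" as name(argument=value, ...) on one line, values as JSON. play_rows: Moves the arm, as the interface text tells. Its arguments: {"type":"object","properties":{"steps":{"type":"array","items":{"type":"object","properties":{"offset":{"type":"array","items":{"type":"number"}},"rot":{"type":"array","items":{"type":"number"}},"hand":{"type":"number"}}}}},"required":["steps"]}

```bash
mkdir -p pics; ls
python3 - <<'E'
from cell import manip
import cv2,pickle
s=manip.state();print(s['t'],s['ee_pos'],s['eef_rot'],s['opening'],manip.pinch_z)
d={}
for n in('scene','top'):
    c=manip.camera(n);d[n]=c;cv2.imwrite(f'pics/{n}0.png',c['pixels'][:,:,::-1])
pickle.dump(d,open('d0.pkl','wb'))
print({k:v for k,v in c.items() if k!='pixels'})
E
```

```text
pics
0.0 [ 0.19806747 -0.59192214  0.23011335] [ 9.87001257e-01  1.60708316e-01 -7.92079444e-05 -1.16188528e-03] 0.0851202861273749 0.0187
{'fx': 379.32084754397636, 'fy': 379.32084754397636, 'cx': 283.89439128605716, 'cy': 208.6094518244719, 'view': array([[-0.02244067, -0.99940147, -0.02632698, -0.02466742],
       [ 0.99927551, -0.02323195,  0.03014533, -0.49283634],
       [-0.03073891, -0.02563143,  0.99919875, -0.8776431 ],
       [ 0.        ,  0.        ,  0.        ,  1.        ]])}
```

View pics/scene0.png

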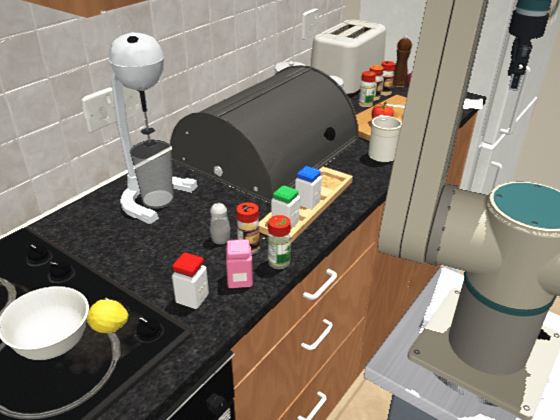

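View pics/top0.png

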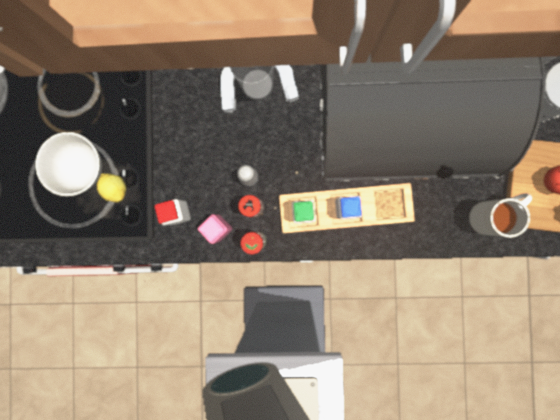

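The top view shows a red lid at (169,212) and a pink look-alike at (214,229). The bystanders are at (247,175), (250,206) and (253,243). The tray holds green (303,211) and blue (349,207), and its empty well is at (389,204). The white-bodied jar with the red lid, scene (190,280), is the one meant. I'll confirm that in a crop and fit poses.

```bash
cat > h.py <<'E'
import numpy as np,cv2
from scipy.optimize import minimize
def proj(c,P,view=None):
    V=c['view'] if view is None else view
    p=np.asarray(P)@V[:3,:3].T+V[:3,3]
    return np.c_[c['fx']*p[:,0]/-p[:,2]+c['cx'],c['fy']*-p[:,1]/-p[:,2]+c['cy']]
def box(x,y,a,w,l,z0,z1):
    R=np.array([[np.cos(a),-np.sin(a)],[np.sin(a),np.cos(a)]])
    q=np.array([[i*w/2,j*l/2] for i in(-1,1) for j in(-1,1)])@R.T+[x,y]
    return np.r_[np.c_[q,[z0]*4],np.c_[q,[z1]*4]]
def ray(c,u,v,z):
    d=np.array([(u-c['cx'])/c['fx'],-(v-c['cy'])/c['fy'],-1]);R=c['view'][:3,:3]
    o=-R.T@c['view'][:3,3];d=R.T@d;return (o+d*(z-o[2])/d[2])[:2]
def fit(obs,x0,w,l,z0,z1,K=4):
    # obs: list of (cam,mask); fits x,y,yaw of a box silhouette
    big=[(c,cv2.resize(m.astype(np.float32),None,fx=K,fy=K,interpolation=cv2.INTER_LINEAR)) for c,m in obs]
    def cost(p):
        s=0
        for c,m in big:
            h=cv2.convexHull(proj(c,box(*p,w,l,z0,z1)).astype(np.float32))
            r=np.zeros(m.shape,np.float32);cv2.fillConvexPoly(r,np.round(((h+.5)*K-.5)*16).astype(np.int32),1,cv2.LINE_8,4)
            s+=np.abs(r-m).sum()/m.sum()
        return s
    best=min((minimize(cost,[*x0[:2],a],method='Nelder-Mead',options=dict(initial_simplex=[[x0[0],x0[1],a],[x0[0]+.01,x0[1],a],[x0[0],x0[1]+.01,a],[x0[0],x0[1],a+.2]])) for a in x0[2]),key=lambda r:r.fun)
    return best.x,best.fun
def blob(c,lo,hi,near):
    h=cv2.cvtColor(c['pixels'],cv2.COLOR_RGB2HSV)
    if lo[0]>hi[0]: m=cv2.inRange(h,(0,)+lo[1:],hi)|cv2.inRange(h,lo,(180,)+hi[1:])
    else: m=cv2.inRange(h,lo,hi)
    n,L,st,ce=cv2.connectedComponentsWithStats(m)
    i=1+np.argmin([np.hypot(*(ce[k]-near))+(1e3 if st[k,4]<25 else 0) for k in range(1,n)])
    return (L==i).astype(np.uint8),st[i]
E
python3 - <<'E'
from h import *
import pickle
d=pickle.load(open('d0.pkl','rb'));T,S=d['top'],d['scene']
for n,lo,hi,t,s,z in [('red',(170,120,60),(8,255,255),(167,212),(188,265),(.079,.095)),('green',(50,100,40),(85,255,255),(303,211),(286,195),(.081,.097)),('blue',(105,100,40),(125,255,255),(349,207),(308,174),(.081,.097))]:
    mt,a=blob(T,lo,hi,t);ms,b=blob(S,lo,hi,s)
    p0=ray(T,*t,z[1]);
    print(n,a,b,p0)
    for o in ([(T,mt)],[(T,mt),(S,ms)]):print(fit(o,(*p0,[-.6,-.3,0,.3,.6]),.042,.042,*z))
for n,uv,z in [('light',(253,243),.106),('dark',(250,206),.106),('salt',(247,172),.09),('pink',(214,229),.09),('well',(389.5,204.5),.009),('binfront',(326,176),0.0),('binfront',(520,176),0.0)]:print(n,ray(T,*uv,z))
for q in [(281,194),(283,232),(411,185),(414,222)]:print('tray',ray(T,*q,.018))
cr=cv2.resize(T['pixels'][150:260,150:425,::-1],None,fx=2.9,fy=2.9,interpolation=cv2.INTER_CUBIC)
cs=cv2.resize(S['pixels'][150:320,165:365,::-1],None,fx=1.6,fy=1.6,interpolation=cv2.INTER_CUBIC)
im=np.zeros((cr.shape[0]+cs.shape[0],cr.shape[1],3),np.uint8);im[:cr.shape[0]]=cr;im[cr.shape[0]:,:cs.shape[1]]=cs
print(im.shape);cv2.imwrite('pics/crop1.png',im)
E
```

```text
red [154 200  24  24 398] [172 252  32  24 512] [0.48801461 0.20949179]
(array([0.49045618, 0.2155816 , 0.26072039]), np.float64(0.15163709223270416))
(array([0.49031201, 0.21454341, 0.23583117]), np.float64(0.3120175004005432))
green [294 202  19  19 314] [273 185  25  18 297] [ 0.48344709 -0.07808773]
(array([ 0.4831809 , -0.07780871, -0.01848053]), np.float64(0.30593153834342957))
(array([ 0.48354422, -0.07704742,  0.17479366]), np.float64(0.5918146967887878))
blue [341 197  20  20 331] [297 165  24  17 261] [ 0.48957907 -0.1741296 ]
(array([ 0.49026443, -0.17803294, -0.02667196]), np.float64(0.31154999136924744))
(array([ 0.49023469, -0.17595681,  0.13156315]), np.float64(0.5927155017852783))
light [0.41937525 0.02710824]
dark [0.49615912 0.03182062]
salt [0.56924227 0.03862691]
pink [0.44979114 0.11115459]
well [ 0.49591082 -0.28028296]
binfront [ 0.56672352 -0.13643296]
binfront [ 0.55527416 -0.58505133]
tray [ 0.5256731  -0.03027893]
tray [ 0.43805752 -0.03293459]
tray [ 0.53907289 -0.32822874]
tray [ 0.45436425 -0.33226508]
(591, 798, 3)
```

View pics/crop1.png

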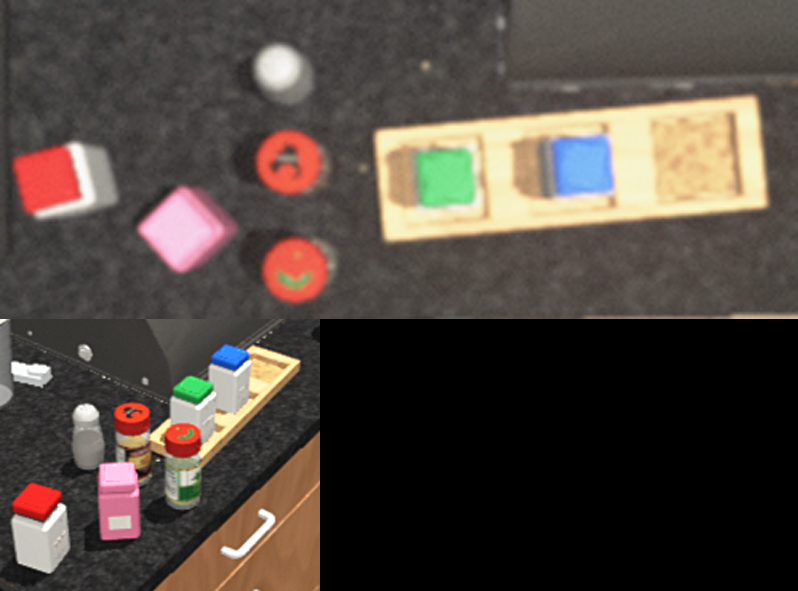

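The crop confirms the red-lidded white jar at top (167,212) is the target. Only it has a white body with a red lid; the pink one at (214,229) and the red-capped glass spice jars don't fit. The empty well is the right one. I'll move over the jar with the fingers shutting and close along x.

Call:
play_rows(steps=[{"offset":[16,45,0],"rot":[0,0,0.082],"hand":0},{"offset":[16,45,0],"rot":[0,0,0.082],"hand":0},{"offset":[16,45,0],"rot":[0,0,0.082],"hand":0},{"offset":[16,45,0],"rot":[0,0,0.082],"hand":0},{"offset":[16,45,0],"rot":[0,0,0.082],"hand":0},{"offset":[16,45,0],"rot":[0,0,0.082],"hand":0},{"offset":[16,45,0],"rot":[0,0,0.082],"hand":0},{"offset":[16,45,0],"rot":[0,0,0.082],"hand":0},{"offset":[16,45,0],"rot":[0,0,0.082],"hand":0}])

```text
t: 1.0
ee_pos: [0.3422, -0.1857, 0.231]
eef_rot: [0.862, 0.507, 0.0, -0.0]
force: [1.6, 0.0, -0.8]
opening: -0.0001
gripper_force: 0.0
```

Call:
play_rows(steps=[{"offset":[16,45,0],"rot":[0,0,0.082],"hand":0},{"offset":[16,45,0],"rot":[0,0,0.082],"hand":0},{"offset":[16,45,0],"rot":[0,0,0.082],"hand":0},{"offset":[16,45,0],"rot":[0,0,0.082],"hand":0},{"offset":[16,45,0],"rot":[0,0,0.082],"hand":0},{"offset":[16,45,0],"rot":[0,0,0.082],"hand":0},{"offset":[16,45,0],"rot":[0,0,0.082],"hand":0},{"offset":[16,30,0],"rot":[0,0,0.082],"hand":0},{"offset":[8,15,0],"rot":[0,0,0.082],"hand":0},{"offset":[8,0,0],"rot":[0,0,0],"hand":0}])

```text
t: 2.0
ee_pos: [0.4862, 0.1741, 0.2307]
eef_rot: [0.621, 0.784, -0.0, -0.0]
force: [-1.3, -0.8, 0.2]
opening: -0.0002
gripper_force: 0.0
```

```bash
cat > w.py <<'E'
from cell import manip
from h import *
from scipy.spatial.transform import Rotation as R
def wrist(name):
    s=manip.state();c=manip.camera('wrist')
    M=np.eye(4);M[:3,:3]=R.from_quat(s['eef_rot']).as_matrix();M[:3,3]=s['ee_pos']
    c['view']=np.linalg.inv(M@c['tool_from_camera'])
    cv2.imwrite(f'pics/{name}.png',c['pixels'][:,:,::-1])
    t=M[:3,0];u=M[:3,2]
    print('t',s['t'],'ee',s['ee_pos'].round(4) if hasattr(s['ee_pos'],'round') else s['ee_pos'],'yawx',np.arctan2(t[1],t[0]).round(4),'z',np.round(u,4),'F',np.round(s['force'],1),'op',s['opening'],s['gripper_force'])
    return c,s
E
python3 - <<'E'
from w import *
c,s=wrist('w1')
print([k for k in c], -c['view'][:3,:3].T@c['view'][:3,3])
print(proj(c,[[.49,.2145,.095]]))
E
```

```text
t 2.0 ee [0.4862 0.1741 0.2307] yawx 1.8024 z [-1.1e-03  1.0e-04 -1.0e+00] F [-1.3 -0.8  0.2] op -0.0002200249684806603 0.0
['pixels', 'fx', 'fy', 'cx', 'cy', 'tool_from_camera', 'view'] [0.46773007 0.25393571 0.3731369 ]
[[298.85042103 146.35277199]]
```

View pics/w1.png

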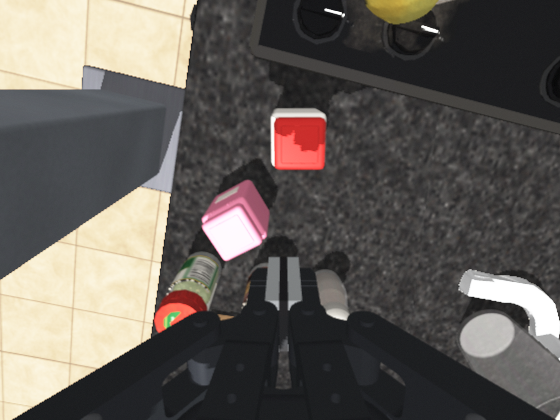

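The wrist picture shows the red lid at (300,143), nearly square to the gripper, with the pink jar at (236,222) well clear. Next I refine the lid pose.

Run:
```python
from w import *
c,s=wrist('w2')
m,st=blob(c,(165,120,60),(10,255,255),(300,143));print(st)
m=cv2.fillConvexPoly(np.zeros_like(m),cv2.convexHull(cv2.findNonZero(m)),1)
r,f=fit([(c,m)],(.49,.2145,[.1,.236,.35]),.042,.042,.079,.095);print(r,f)
print('move mm',(np.array([r[0],r[1]])-s['ee_pos'][:2])*1000)
```

```text
t 2.05 ee [0.4876 0.1729 0.2308] yawx 1.7992 z [ 4.e-04 -5.e-04 -1.e+00] F [ 2.  -0.4  0.9] op -0.00017387999837788708 0.0
[ 272  115   52   53 2683]
[0.48978704 0.21577852 0.21797173] 0.06475360691547394
move mm [ 2.21901474 42.88843261]
```

Call:
play_rows(steps=[{"offset":[2,21,0],"rot":[0,0,-0.005],"hand":0},{"offset":[1,21,-20],"rot":[0,0,0],"hand":0},{"offset":[0,0,-40],"rot":[0,0,0],"hand":0},{"offset":[0,0,-40],"rot":[0,0,0],"hand":0},{"offset":[0,0,-22],"rot":[0,0,0],"hand":0},{"offset":[0,0,0],"rot":[0,0,0],"hand":0},{"offset":[0,0,0],"rot":[0,0,0],"hand":0}])

```text
t: 2.8
ee_pos: [0.489, 0.2132, 0.1096]
eef_rot: [0.625, 0.781, -0.0, -0.0]
force: [0.7, 0.5, -0.2]
opening: -0.0001
gripper_force: 0.0
```

Call:
play_rows(steps=[{"offset":[0,0,-3],"rot":[0,0,0],"hand":0},{"offset":[0,0,-3],"rot":[0,0,0],"hand":0},{"offset":[0,0,-3],"rot":[0,0,0],"hand":0},{"offset":[0,0,-2],"rot":[0,0,0],"hand":0},{"offset":[0,0,-2],"rot":[0,0,0],"hand":0},{"offset":[0,0,-2],"rot":[0,0,0],"hand":0},{"offset":[0,0,0],"rot":[0,0,0],"hand":0}])

```text
t: 3.5
ee_pos: [0.4892, 0.2143, 0.0942]
eef_rot: [0.624, 0.781, -0.0, -0.0]
force: [0.5, -0.6, 0.3]
opening: 0.0001
gripper_force: 0.0
```

Call:
play_rows(steps=[{"offset":[0,0,-1],"rot":[0,0,0],"hand":0},{"offset":[0,0,-1],"rot":[0,0,0],"hand":0},{"offset":[0,0,-1],"rot":[0,0,0],"hand":0},{"offset":[0,0,0],"rot":[0,0,0],"hand":0},{"offset":[0,0,0],"rot":[0,0,0],"hand":0}])

```text
t: 4.0
ee_pos: [0.4893, 0.2143, 0.0914]
eef_rot: [0.624, 0.781, 0.0, 0.0]
force: [-0.4, -0.6, 3.6]
opening: 0.0004
gripper_force: 1.7
```

Call:
play_rows(steps=[{"offset":[0,0,-1],"rot":[0,0,0],"hand":0},{"offset":[0,0,-1],"rot":[0,0,0],"hand":0},{"offset":[0,0,0],"rot":[0,0,0],"hand":0},{"offset":[0,0,0],"rot":[0,0,0],"hand":0}])

```text
t: 4.4
ee_pos: [0.4892, 0.2143, 0.0892]
eef_rot: [0.624, 0.781, 0.0, -0.0]
force: [-0.6, 0.3, 2.2]
opening: -0.0
gripper_force: 1.2
```

Call:
play_rows(steps=[{"offset":[0,0,-1],"rot":[0,0,0],"hand":0},{"offset":[0,0,0],"rot":[0,0,0],"hand":0},{"offset":[0,0,0],"rot":[0,0,0],"hand":0}])

```text
t: 4.7
ee_pos: [0.4893, 0.2143, 0.0882]
eef_rot: [0.624, 0.781, 0.0, -0.0]
force: [-1.2, -0.1, 2.4]
opening: 0.0004
gripper_force: 1.2
```

Call:
play_rows(steps=[{"offset":[0,0,-1],"rot":[0,0,0],"hand":0},{"offset":[0,0,0],"rot":[0,0,0],"hand":0},{"offset":[0,0,0],"rot":[0,0,0],"hand":0}])

```text
t: 5.0
ee_pos: [0.4894, 0.2143, 0.088]
eef_rot: [0.624, 0.781, 0.0, 0.0]
force: [-2.7, -0.3, 7.0]
opening: -0.0001
gripper_force: 3.5
```

Call:
play_rows(steps=[{"offset":[0,0,-0.5],"rot":[0,0,0],"hand":0},{"offset":[0,0,0],"rot":[0,0,0],"hand":0},{"offset":[0,0,0],"rot":[0,0,0],"hand":0}])

```text
t: 5.3
ee_pos: [0.4895, 0.2144, 0.088]
eef_rot: [0.624, 0.781, 0.0, 0.0]
force: [-2.1, -0.7, 9.9]
opening: -0.0002
gripper_force: 4.9
```

The lid has stopped hard at 0.088. One more small push, then I retreat, open the hand and check.

Call:
play_rows(steps=[{"offset":[0,0,-1],"rot":[0,0,0],"hand":0},{"offset":[0,0,0],"rot":[0,0,0],"hand":0},{"offset":[0,0,0],"rot":[0,0,0],"hand":0}])

```text
t: 5.6
ee_pos: [0.4899, 0.2145, 0.088]
eef_rot: [0.624, 0.781, 0.001, 0.0]
force: [-4.2, -1.2, 15.3]
opening: 0.0003
gripper_force: 7.5
```

Call:
play_rows(steps=[{"offset":[0,0,5],"rot":[0,0,0],"hand":0},{"offset":[0,0,35],"rot":[0,0,0],"hand":0},{"offset":[0,-20,40],"rot":[0,0,0],"hand":0},{"offset":[0,-21,20],"rot":[0,0,0],"hand":100},{"offset":[0,0,0],"rot":[0,0,0],"hand":100},{"offset":[0,0,0],"rot":[0,0,0],"hand":100},{"offset":[0,0,0],"rot":[0,0,0],"hand":100}])

```text
t: 6.3
ee_pos: [0.488, 0.1734, 0.184]
eef_rot: [0.624, 0.781, -0.001, -0.001]
force: [0.4, 0.3, -0.9]
opening: 0.0583
gripper_force: 0.0
```

Run:
```python
from w import *
c,s=wrist('w3')
m,st=blob(c,(165,120,60),(10,255,255),(300,143));print(st)
m=cv2.fillConvexPoly(np.zeros_like(m),cv2.convexHull(cv2.findNonZero(m)),1)
for z in (.08,.084,.088,.092):
  r,f=fit([(c,m)],(.49,.2145,[.1,.236,.35]),.042,.042,z-.016,z);print(z,r,f)
print('move mm',(np.array([.4896,.2155])-s['ee_pos'][:2])*1000)
cv2.imwrite('pics/w3c.png',cv2.resize(c['pixels'][60:260,180:420,::-1],None,fx=2,fy=2))
```

```text
t 6.3 ee [0.488  0.1734 0.184 ] yawx 1.794 z [-3.e-03 -4.e-04 -1.e+00] F [ 0.4  0.3 -0.9] op 0.05829522022085628 0.0
[ 269  119   60   61 3509]
0.08 [0.48988967 0.21502805 0.23337581] 0.02955462783575058
0.084 [0.48960592 0.21563873 0.22471768] 0.044097721576690674
0.088 [0.48917067 0.21604198 0.22449688] 0.07567552477121353
0.092 [0.48904354 0.21631918 0.22492121] 0.11081535369157791
move mm [ 1.56595121 42.09257539]
```

View pics/w3c.png

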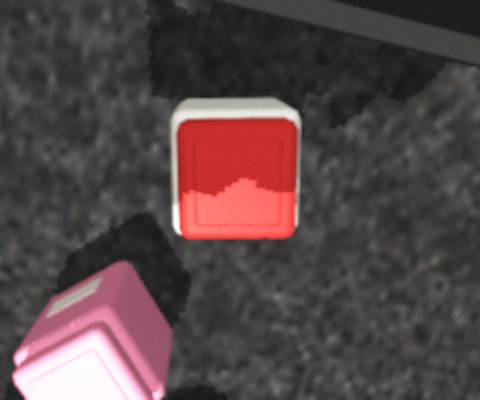

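The crop shows the lid seated and still square, at (238,180) in the crop, with the pink jar untouched. Now I move over the jar, descend and grip.

Call:
play_rows(steps=[{"offset":[1,21,0],"rot":[0,0,0],"hand":100},{"offset":[0,21,0],"rot":[0,0,0],"hand":100},{"offset":[0,0,0],"rot":[0,0,0],"hand":100},{"offset":[0,0,0],"rot":[0,0,0],"hand":100},{"offset":[0,0,-40],"rot":[0,0,0],"hand":100},{"offset":[0,0,-40],"rot":[0,0,0],"hand":100},{"offset":[0,0,-30],"rot":[0,0,0],"hand":100},{"offset":[0,0,-25],"rot":[0,0,0],"hand":100},{"offset":[0,0,-17],"rot":[0,0,0],"hand":100},{"offset":[0,0,0],"rot":[0,0,0],"hand":100}])

```text
t: 7.35
ee_pos: [0.4869, 0.2137, 0.0306]
eef_rot: [0.624, 0.781, -0.003, -0.002]
force: [0.2, -0.2, 0.1]
opening: 0.0852
gripper_force: 0.0
```

Call:
play_rows(steps=[{"offset":[0,0,0],"rot":[0,0,0],"hand":100},{"offset":[0,0,0],"rot":[0,0,0],"hand":0},{"offset":[0,0,0],"rot":[0,0,0],"hand":0},{"offset":[0,0,0],"rot":[0,0,0],"hand":0},{"offset":[0,0,0],"rot":[0,0,0],"hand":0},{"offset":[0,0,0],"rot":[0,0,0],"hand":0},{"offset":[0,0,0],"rot":[0,0,0],"hand":0},{"offset":[0,0,0],"rot":[0,0,0],"hand":0},{"offset":[0,0,0],"rot":[0,0,0],"hand":0},{"offset":[0,0,0],"rot":[0,0,0],"hand":0}])

```text
t: 8.35
ee_pos: [0.4913, 0.2156, 0.0351]
eef_rot: [0.624, 0.781, 0.001, 0.001]
force: [-0.8, -1.2, 5.7]
opening: 0.0472
gripper_force: 63.3
```

Call:
play_rows(steps=[{"offset":[0,0,5],"rot":[0,0,0],"hand":0},{"offset":[0,0,25],"rot":[0,0,0],"hand":0},{"offset":[0,0,30],"rot":[0,0,0],"hand":0},{"offset":[0,0,30],"rot":[0,0,0],"hand":0},{"offset":[0,0,30],"rot":[0,0,0],"hand":0},{"offset":[0,0,30],"rot":[0,0,0],"hand":0},{"offset":[0,0,10],"rot":[0,0,0],"hand":0},{"offset":[0,0,0],"rot":[0,0,0],"hand":0}])

```text
t: 9.15
ee_pos: [0.4912, 0.2156, 0.195]
eef_rot: [0.624, 0.781, 0.001, 0.001]
force: [0.5, 0.4, -3.7]
opening: 0.0472
gripper_force: 62.9
```

Call:
play_rows(steps=[{"offset":[-5,-20,0],"rot":[0,0,-0.01],"hand":0},{"offset":[-8,-30,0],"rot":[0,0,-0.015],"hand":0},{"offset":[-8,-30,0],"rot":[0,0,-0.015],"hand":0},{"offset":[-8,-30,0],"rot":[0,0,-0.015],"hand":0},{"offset":[-6,-30,0],"rot":[0,0,-0.015],"hand":0},{"offset":[0,-30,0],"rot":[0,0,-0.015],"hand":0},{"offset":[0,-30,0],"rot":[0,0,-0.015],"hand":0},{"offset":[0,-30,0],"rot":[0,0,-0.015],"hand":0},{"offset":[0,-30,0],"rot":[0,0,-0.015],"hand":0},{"offset":[0,-30,0],"rot":[0,0,-0.015],"hand":0}])

```text
t: 10.15
ee_pos: [0.4533, -0.0754, 0.1911]
eef_rot: [0.679, 0.734, -0.001, -0.002]
force: [0.4, 0.4, -3.0]
opening: 0.0471
gripper_force: 62.9
```

Call:
play_rows(steps=[{"offset":[0,-30,0],"rot":[0,0,-0.015],"hand":0},{"offset":[5,-30,0],"rot":[0,0,-0.015],"hand":0},{"offset":[8,-30,0],"rot":[0,0,0],"hand":0},{"offset":[8,-30,0],"rot":[0,0,0],"hand":0},{"offset":[8,-30,0],"rot":[0,0,0],"hand":0},{"offset":[6,-20,0],"rot":[0,0,0],"hand":0},{"offset":[0,0,0],"rot":[0,0,0],"hand":0},{"offset":[0,0,0],"rot":[0,0,0],"hand":0}])

```text
t: 10.95
ee_pos: [0.4893, -0.2441, 0.1921]
eef_rot: [0.69, 0.724, -0.0, -0.002]
force: [-0.6, -0.3, -3.4]
opening: 0.0475
gripper_force: 62.9
```

Run:
```python
from w import *
import pickle
c,s=wrist('w4')
T=manip.camera('top');S=manip.camera('scene');pickle.dump((c,s,T,S),open('d4.pkl','wb'))
a=c['pixels'];b=S['pixels'][100:310,160:400];b=cv2.resize(b,(480,420))
im=np.hstack([a,b]);im=cv2.resize(im,None,fx=.76,fy=.76)
cr=cv2.resize(T['pixels'][150:260,220:430],None,fx=2.4,fy=2.4)
o=np.zeros((im.shape[0]+cr.shape[0],im.shape[1],3),np.uint8);o[:im.shape[0]]=im;o[im.shape[0]:,:cr.shape[1]]=cr;print(o.shape)
cv2.imwrite('pics/w4c.png',o[:600,:800,::-1])
```

```text
t 10.95 ee [ 0.4893 -0.2441  0.1921] yawx 1.6183 z [-0.0029  0.0025 -1.    ] F [-0.6 -0.3 -3.4] op 0.04752939759742112 62.93012022972107
(583, 790, 3)
```

View pics/w4c.png

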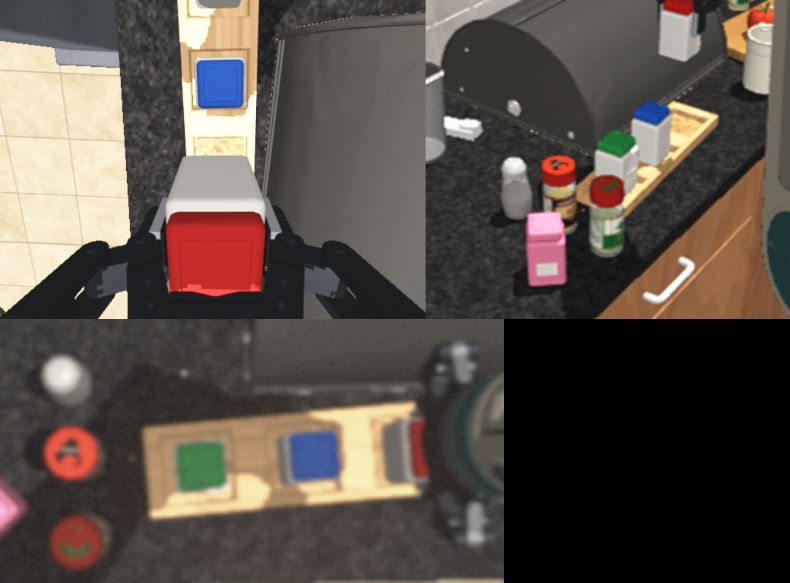

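The pictures show the jar held upright over the tray. Its lid is at wrist-composite (215,250), and all bystanders and tray jars are undisturbed. Next I refine the well and held-jar poses and check the knuckle clearance to the bread bin.

Run:
```python
from w import *
import pickle
c,s,T,S=pickle.load(open('d4.pkl','rb'))
for z in (.2,.25,.3):print('knuckle x',ray(T,411,161,z),ray(T,411,220,z), 'bin',ray(T,390,178.5,.0))
d=pickle.load(open('d0.pkl','rb'));T0=d['top']
# tray in initial top picture: wood mask hull (drop jars)
h=cv2.cvtColor(T0['pixels'],cv2.COLOR_RGB2HSV);m=cv2.inRange(h,(8,40,90),(30,200,255));m[:,:270]=0;m[:,425:]=0;m[:180]=0;m[240:]=0
n,L,st,ce=cv2.connectedComponentsWithStats(m);i=1+st[1:,4].argmax();print(st[i])
m=cv2.fillConvexPoly(np.zeros_like(m),cv2.convexHull(cv2.findNonZero((L==i).astype(np.uint8))),1)
r,f=fit([(T0,m)],(.4893,-.1809,[0,.05,.1]),.086,.3,0,.018);print('tray',r,f,'well',r[0]+.1*np.sin(r[2]),r[1]-.1*np.cos(r[2]))
# held jar lid from wrist
ml,st=blob(c,(165,120,60),(10,255,255),(283,330));print(st)
# blue lid from wrist
mb,st=blob(c,(105,100,40),(125,255,255),(290,110));mb=cv2.fillConvexPoly(np.zeros_like(mb),cv2.convexHull(cv2.findNonZero(mb)),1)
print('blue',st,fit([(c,mb)],(.49,-.178,[0,.05,.1]),.042,.042,.081,.097))
# predicted tray corners in wrist view for comparison
cc=box(*r,.086,.3,.018,.018)[:4];k=proj(c,cc).round(1);print(k)
im=c['pixels'][:,:,::-1].copy()
def poly(p,col):cv2.polylines(im,[np.round(p*16).astype(np.int32)],True,col,1,cv2.LINE_AA,4)
O=[0,1,3,2]
poly(k[O],(0,0,255))
for o in(-.1,0,.1):
  poly(proj(c,box(r[0]-o*np.sin(r[2]),r[1]+o*np.cos(r[2]),r[2],.066,.066,.018,.018)[:4])[O],(255,0,255))
poly(proj(c,box(.4893,-.2441,.0475,.042,.042,.247,.247)[:4])[O],(0,255,0))
cv2.imwrite('pics/o4.png',cv2.resize(im[:400,180:400],None,fx=1.5,fy=1.5))
```

```text
knuckle x [ 0.56724713 -0.27344342] [ 0.46029813 -0.26996957] bin [ 0.55704841 -0.28558001]
knuckle x [ 0.55984645 -0.25790072] [ 0.46063452 -0.25467818] bin [ 0.55704841 -0.28558001]
knuckle x [ 0.55244577 -0.24235801] [ 0.4609709  -0.23938678] bin [ 0.55704841 -0.28558001]
[ 278  182  138   53 4619]
tray [ 0.48765064 -0.17954072  0.06142745] 0.14974337816238403 well 0.4937895231130592 -0.27935211490297307
[  217   279   133   112 13419]
blue [ 259   79   61   63 3746] (array([ 0.49011401, -0.17610397,  0.04792362]), np.float64(0.10296452790498734))
[[244.4 263.2]
 [225.  -96.3]
 [328.7 262.3]
 [340.1 -98.3]]
```

View pics/o4.png

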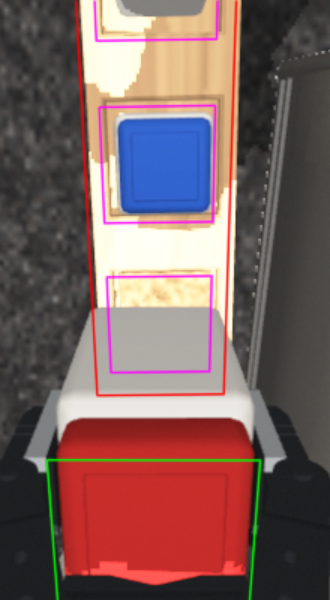

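The fit is about 3 mm uncertain, so I shift the jar past the well to let the wrist camera see the whole well.

Call:
play_rows(steps=[{"offset":[0,-20,0],"rot":[0,0,0],"hand":0},{"offset":[0,-30,0],"rot":[0,0,0],"hand":0},{"offset":[0,-25,0],"rot":[0,0,0],"hand":0},{"offset":[0,-10,0],"rot":[0,0,0],"hand":0},{"offset":[0,0,0],"rot":[0,0,0],"hand":0},{"offset":[0,0,0],"rot":[0,0,0],"hand":0},{"offset":[0,0,0],"rot":[0,0,0],"hand":0},{"offset":[0,0,0],"rot":[0,0,0],"hand":0}])

```text
t: 11.9
ee_pos: [0.4902, -0.3285, 0.1938]
eef_rot: [0.689, 0.724, 0.0, -0.0]
force: [0.5, -0.1, -2.1]
opening: 0.0472
gripper_force: 62.9
```

Run:
```python
from w import *
import pickle
c,s=wrist('w5')
pickle.dump((c,s),open('d5.pkl','wb'))
cv2.imwrite('pics/w5c.png',cv2.resize(c['pixels'][:300,190:390,::-1],None,fx=2,fy=2,interpolation=cv2.INTER_CUBIC))
```

```text
t 11.9 ee [ 0.4902 -0.3285  0.1938] yawx 1.62 z [-3.e-04  5.e-04 -1.e+00] F [ 0.5 -0.1 -2.1] op 0.047236508476640654 62.906895875930786
```

View pics/w5c.png

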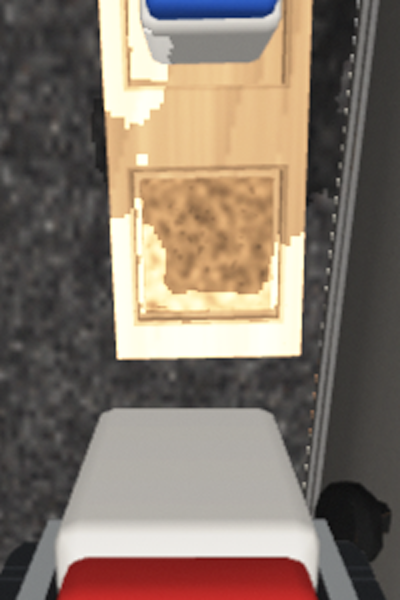

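Run:
```python
from w import *
import pickle
c,s=pickle.load(open('d5.pkl','rb'))
px=lambda u,v:(u/2+190-.25,v/2-.25)
print('ee',s['ee_pos'],'fx',c['fx'])
w=np.array([ray(c,*px(*q),.018) for q in[(132,168),(285,167),(280,320),(137,321)]]);print(w,w.mean(0))
print('yaw',[np.arctan2(*(w[a]-w[b])[::-1]) for a,b in((1,0),(2,3))],[np.arctan2(-(w[a]-w[b])[0],(w[a]-w[b])[1]) for a,b in((0,3),(1,2))])
print('tray end',[ray(c,*px(*q),.018) for q in[(117,358),(301,357),(97,0),(313,0)]])
for z in(.155,.16):print('jar bottom',z,[ray(c,*px(*q),z) for q in[(98,411),(279,411)]])
for z in(.23,):print('jar top',z,[ray(c,*px(*q),z) for q in[(56,548),(319,548)]])
```

```text
ee [ 0.49020453 -0.32853694  0.19381526] fx 346.57725852031353
[[ 0.46264776 -0.24337328]
 [ 0.52885966 -0.23965312]
 [ 0.53288971 -0.30652832]
 [ 0.46664065 -0.31030058]] [ 0.49775945 -0.27496383]
yaw [np.float64(0.05612672475873009), np.float64(0.056879131182881175)] [np.float64(0.05958947913375314), np.float64(0.06018940838804333)]
tray end [array([ 0.45769102, -0.32842736]), array([ 0.54442264, -0.32362085]), array([ 0.44691579, -0.17996214]), array([ 0.53413007, -0.17558946])]
jar bottom 0.155 [array([ 0.46506151, -0.30854775]), array([ 0.51492195, -0.30606683])]
jar bottom 0.16 [array([ 0.46564835, -0.30684205]), array([ 0.51413359, -0.30442955])]
jar top 0.23 [array([ 0.46684097, -0.30835121]), array([ 0.51231626, -0.30609587])]
```

Run:
```python
from w import *
import pickle
c,s=pickle.load(open('d5.pkl','rb'));d=pickle.load(open('d0.pkl','rb'));T,S=d['top'],d['scene']
px=lambda u,v:(u/2+190-.25,v/2-.25)
for z in(0,.03,.06,.1,.15):print(z,'trim wrist',ray(c,*px(348,150),z),ray(c,*px(322,320),z),'top',ray(T,390,176,z),'knob top',ray(T,445,173,z),'scene',ray(S,330,133,z))
# knuckle outermost in wrist: tool-frame directions
print('knuckle ray', [ray(c,*px(400,590),z) for z in(.25,.28,.3)],[ray(c,*px(3,590),z) for z in(.25,.28,.3)])
print('mug edge',[ray(T,471,216,z) for z in (.05,.1)])
```

```text
0 trim wrist [ 0.55917971 -0.23055624] [ 0.55608828 -0.30888628] top [ 0.56291247 -0.28576084] knob top [ 0.56667668 -0.41328415] scene [ 0.64502202 -0.52780978]
0.03 trim wrist [ 0.55268152 -0.23199679] [ 0.54986588 -0.303339  ] top [ 0.55961454 -0.2781135 ] knob top [ 0.56325204 -0.40134381] scene [ 0.61503263 -0.47632842]
0.06 trim wrist [ 0.54618334 -0.23343733] [ 0.54364349 -0.29779171] top [ 0.55631662 -0.27046616] knob top [ 0.55982739 -0.38940347] scene [ 0.58504325 -0.42484706]
0.1 trim wrist [ 0.5375191  -0.23535806] [ 0.53534696 -0.29039533] top [ 0.55191939 -0.26026972] knob top [ 0.5552612  -0.37348302] scene [ 0.54505741 -0.35620525]
0.15 trim wrist [ 0.52668879 -0.23775897] [ 0.5249763  -0.28114986] top [ 0.54642285 -0.24752416] knob top [ 0.54955346 -0.35358245] scene [ 0.49507511 -0.27040299]
knuckle ray [array([ 0.51980543, -0.30112815]), array([ 0.50816941, -0.28220565]), array([ 0.50041207, -0.26959066])] [array([ 0.46284249, -0.30395011]), array([ 0.47101167, -0.28404646]), array([ 0.47645779, -0.27077736])]
mug edge [array([ 0.46511422, -0.44636418]), array([ 0.46510433, -0.42331431])]
```

The wrist view shows the empty well's rim at crop (132–285, 167–321). I'll lower part way here, still clear of the tray, so jar and well can be compared in one close view.

Call:
play_rows(steps=[{"offset":[2,3,-20],"rot":[0,0,0.008],"hand":0},{"offset":[2,3,-30],"rot":[0,0,0],"hand":0},{"offset":[0,0,-30],"rot":[0,0,0],"hand":0},{"offset":[0,0,-20],"rot":[0,0,0],"hand":0},{"offset":[0,0,0],"rot":[0,0,0],"hand":0},{"offset":[0,0,0],"rot":[0,0,0],"hand":0},{"offset":[0,0,0],"rot":[0,0,0],"hand":0}])

```text
t: 12.65
ee_pos: [0.4955, -0.3245, 0.0956]
eef_rot: [0.687, 0.727, 0.0, 0.002]
force: [0.5, -0.5, -2.5]
opening: 0.0469
gripper_force: 62.7
```

Run:
```python
from w import *
import pickle
c,s=wrist('w6')
pickle.dump((c,s,manip.camera('scene')),open('d6.pkl','wb'))
cv2.imwrite('pics/w6c.png',cv2.resize(c['pixels'][:300,180:400,::-1],None,fx=2,fy=2,interpolation=cv2.INTER_CUBIC))
```

```text
t 12.65 ee [ 0.4955 -0.3245  0.0956] yawx 1.627 z [ 0.0025 -0.002  -1.    ] F [ 0.5 -0.5 -2.5] op 0.04689278880898194 62.69027352333069
```

View pics/w6c.png

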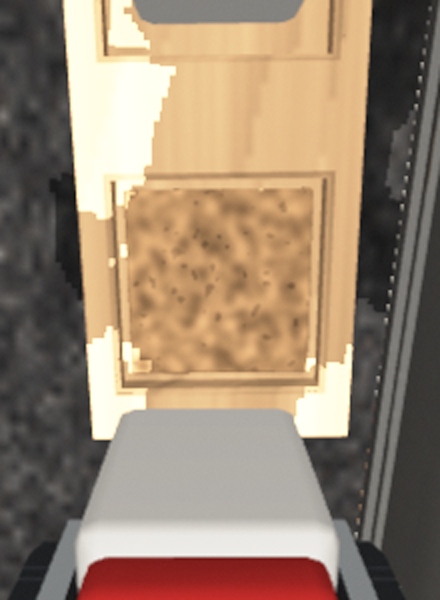

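The picture shows the whole well rim, corners about (105,176), (335,174), (322,386) and (120,390). The jar's lower +y edge is at row 411, columns 113–300.

Run:
```python
from w import *
import pickle
c,s,S=pickle.load(open('d6.pkl','rb'))
px=lambda u,v:(u/2+180-.25,v/2-.25)
w=np.array([ray(c,*px(*q),.018) for q in[(106,177),(334,174),(322,386),(119,390)]]);print(w,w.mean(0),np.linalg.norm(w-np.roll(w,1,0),axis=1))
print('yaw',[np.arctan2(*(w[a]-w[b])[::-1]) for a,b in((1,0),(2,3))],[np.arctan2(-(w[a]-w[b])[0],(w[a]-w[b])[1]) for a,b in((0,3),(1,2))])
print('tray',[ray(c,*px(*q),.018) for q in[(91,438),(348,438),(64,0),(372,0)]])
z=s['ee_pos'][2]-.0351
for zz in(z-.002,z,z+.002):
  b=np.array([ray(c,*px(*q),zz) for q in[(115,411),(300,411)]]);a=s['ee_pos'];yw=.056
  print('jar bottom',zz,b,b.mean(0)+.024*np.array([np.sin(yw),-np.cos(yw)]),np.linalg.norm(b[1]-b[0]))
z=z+.072
b=np.array([ray(c,*px(*q),z) for q in[(78,550),(337,550)]]);print('jar top',b,b.mean(0)+.024*np.array([np.sin(yw),-np.cos(yw)]),np.linalg.norm(b[1]-b[0]))
```

```text
[[ 0.4612006  -0.24407899]
 [ 0.52954771 -0.23932583]
 [ 0.53324805 -0.30564432]
 [ 0.46621371 -0.31078501]] [ 0.49755252 -0.27495854] [0.06689413 0.06851219 0.06642164 0.06723116]
yaw [np.float64(0.06943272296171206), np.float64(0.07653771455083803)] [np.float64(0.07501133120612184), np.float64(0.055738753782019514)]
tray [array([ 0.45702203, -0.32833225]), array([ 0.54409068, -0.32347712]), array([ 0.44900902, -0.19790252]), array([ 0.53483927, -0.19294751])]
jar bottom 0.05851918501326923 [[ 0.46973405 -0.30423185]
 [ 0.52018255 -0.30141139]] [ 0.4963016  -0.32678399] 0.05052727970421094
jar bottom 0.06051918501326923 [[ 0.46996772 -0.303542  ]
 [ 0.51985365 -0.30075299]] [ 0.49625398 -0.32610987] 0.049963833503192744
jar bottom 0.06251918501326922 [[ 0.47020138 -0.30285215]
 [ 0.51952475 -0.3000946 ]] [ 0.49620636 -0.32543575] 0.04940038730217444
jar top [[ 0.47240524 -0.30430549]
 [ 0.51689772 -0.3018533 ]] [ 0.49599478 -0.32704177] 0.04456000787928448
```

Call:
play_rows(steps=[{"offset":[1,15,0],"rot":[0,0,0.004],"hand":0},{"offset":[0,20,0],"rot":[0,0,0],"hand":0},{"offset":[0,16,0],"rot":[0,0,0],"hand":0},{"offset":[0,0,0],"rot":[0,0,0],"hand":0},{"offset":[0,0,-10],"rot":[0,0,0],"hand":0},{"offset":[0,0,-10],"rot":[0,0,0],"hand":0},{"offset":[0,0,-7],"rot":[0,0,0],"hand":0},{"offset":[0,0,0],"rot":[0,0,0],"hand":0},{"offset":[0,0,0],"rot":[0,0,0],"hand":0},{"offset":[0,0,0],"rot":[0,0,0],"hand":0}])

```text
t: 13.75
ee_pos: [0.4955, -0.2732, 0.0669]
eef_rot: [0.686, 0.728, 0.0, 0.0]
force: [0.6, -0.0, -1.8]
opening: 0.047
gripper_force: 62.7
```

Call:
play_rows(steps=[{"offset":[0,0,0],"rot":[0,0,0],"hand":0},{"offset":[0,0,0],"rot":[0,0,0],"hand":0},{"offset":[0,0,0],"rot":[0,0,0],"hand":0},{"offset":[0,0,0],"rot":[0,0,0],"hand":0},{"offset":[0,0,0],"rot":[0,0,0],"hand":0}])

```text
t: 14.25
ee_pos: [0.4953, -0.2727, 0.0669]
eef_rot: [0.686, 0.728, 0.0, 0.0]
force: [-0.2, 0.6, -3.8]
opening: 0.0473
gripper_force: 62.7
```

Run:
```python
from w import *
import pickle
c,s=wrist('w7');S=manip.camera('scene');T=manip.camera('top');pickle.dump((c,s,S,T),open('d7.pkl','wb'))
im=cv2.resize(S['pixels'][120:260,240:380,::-1],None,fx=3.5,fy=3.5,interpolation=cv2.INTER_CUBIC)
pr=lambda P:((proj(S,P)-[240,120]+.5)*3.5-.5)
O=[0,1,3,2]
def poly(p,col):cv2.polylines(im,[np.round(p*16).astype(np.int32)],True,col,1,cv2.LINE_AA,4)
poly(pr(box(.4976,-.275,.06,.066,.066,.018,.018)[:4])[O],(255,0,255))
poly(pr(box(.4940,-.280,.06,.066,.066,.018,.018)[:4])[O],(255,255,0))
z=.0333
poly(pr(box(.4972,-.2745,.06,.048,.048,z,z)[:4])[O],(0,255,0))
poly(pr(box(.4972,-.2745,.06,.048,.048,z+.072,z+.072)[:4])[O],(0,255,0))
wc=cv2.resize(c['pixels'][:300,180:400,::-1],None,fx=490/300,fy=490/300)[:,:305]
o=np.hstack([im,wc]);print(o.shape);cv2.imwrite('pics/f7.png',o)
```

```text
t 14.25 ee [ 0.4953 -0.2727  0.0669] yawx 1.6308 z [ 1.e-04 -1.e-04 -1.e+00] F [-0.2  0.6 -3.8] op 0.0473022367707647 62.71828293800354
(490, 795, 3)
```

View pics/f7.png

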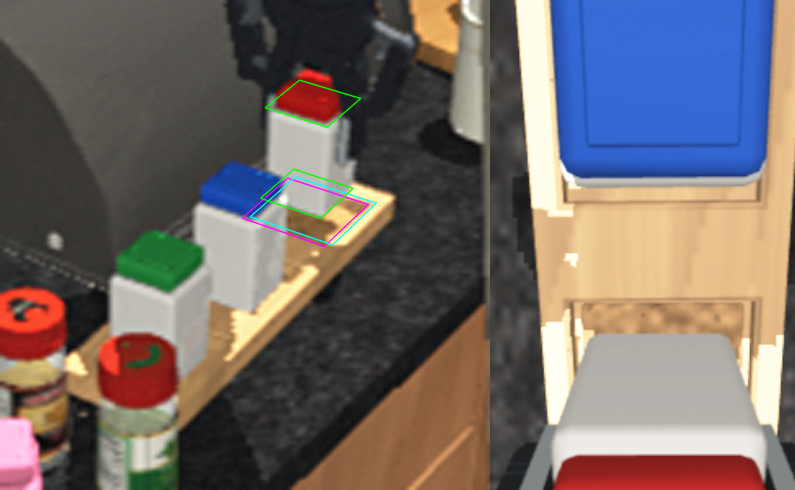

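The last picture shows the jar upright above the well, with green and blue standing undisturbed. I compute the final offset from this close wrist view, using the far rim at row 299, columns 566–760, and the jar's lower edge at row 334.

Run:
```python
from w import *
import pickle
c,s,S,T=pickle.load(open('d7.pkl','rb'))
k=490/300
px=lambda u,v:((u-490+.5)/k+180-.5,(v+.5)/k-.5)
yw=.06;n=np.array([np.sin(yw),-np.cos(yw)])
w=np.array([ray(c,*px(*q),.018) for q in[(565,300),(761,298)]]);print('rim',w,np.linalg.norm(w[1]-w[0]),'well',w.mean(0)+.033*n,'yaw',np.arctan2(*(w[1]-w[0])[::-1]))
z=.0669-.0351
b=np.array([ray(c,*px(*q),z) for q in[(581,335),(745,335)]]);print('jar',b,np.linalg.norm(b[1]-b[0]),b.mean(0)+.024*n,'yaw',np.arctan2(*(b[1]-b[0])[::-1]))
# edge rows/cols from image gradients for check
g=cv2.cvtColor(c['pixels'],cv2.COLOR_RGB2GRAY).astype(int)
print('row profile col 285:',list(enumerate(g[170:215,285],170)))
for r in(196,200,):print(r,'L',list(enumerate(g[r,218:242],218)),'R',list(enumerate(g[r,332:356],332)))
r=212;print(r,'L',list(enumerate(g[r,224:244],224)),'R',list(enumerate(g[r,328:348],328)))
```

```text
rim [[ 0.46112311 -0.24383122]
 [ 0.52935268 -0.23897708]] 0.06840202076387167 well [ 0.49721671 -0.27434477] yaw 0.07102457928909928
jar [[ 0.46861996 -0.2516614 ]
 [ 0.52275457 -0.24838675]] 0.05423356446707157 [ 0.4971264  -0.27398089] yaw 0.06041730352815618
row profile col 285: [(170, np.int64(207)), (171, np.int64(207)), (172, np.int64(206)), (173, np.int64(206)), (174, np.int64(206)), (175, np.int64(205)), (176, np.int64(206)), (177, np.int64(206)), (178, np.int64(206)), (179, np.int64(206)), (180, np.int64(206)), (181, np.int64(203)), (182, np.int64(178)), (183, np.int64(157)), (184, np.int64(183)), (185, np.int64(149)), (186, np.int64(126)), (187, np.int64(134)), (188, np.int64(134)), (189, np.int64(134)), (190, np.int64(139)), (191, np.int64(144)), (192, np.int64(150)), (193, np.int64(156)), (194, np.int64(158)), (195, np.int64(159)), (196, np.int64(159)), (197, np.int64(158)), (198, np.int64(159)), (199, np.int64(159)), (200, np.int64(158)), (201, np.int64(158)), (202, np.int64(158)), (203, np.int64(158)), (204, np.int64(168)), (205, np.int64(172)), (206, np.int64(173)), (
[... 2496 characters left out ...]
np.int64(150)), (233, np.int64(199)), (234, np.int64(246)), (235, np.int64(254)), (236, np.int64(252)), (237, np.int64(239)), (238, np.int64(219)), (239, np.int64(171)), (240, np.int64(166)), (241, np.int64(168)), (242, np.int64(168)), (243, np.int64(172))] R [(328, np.int64(163)), (329, np.int64(156)), (330, np.int64(156)), (331, np.int64(155)), (332, np.int64(193)), (333, np.int64(224)), (334, np.int64(245)), (335, np.int64(253)), (336, np.int64(253)), (337, np.int64(253)), (338, np.int64(246)), (339, np.int64(115)), (340, np.int64(119)), (341, np.int64(150)), (342, np.int64(173)), (343, np.int64(162)), (344, np.int64(221)), (345, np.int64(251)), (346, np.int64(252)), (347, np.int64(252))]
```

The jar and well centres agree within 0.5 mm and the yaw within 0.01 rad. The gap is about 14 mm, so I raise 1 mm, settle and hand in.

Call:
play_rows(steps=[{"offset":[0,0,1],"rot":[0,0,0],"hand":0},{"offset":[0,0,0],"rot":[0,0,0],"hand":0},{"offset":[0,0,0],"rot":[0,0,0],"hand":0},{"offset":[0,0,0],"rot":[0,0,0],"hand":0},{"offset":[0,0,0],"rot":[0,0,0],"hand":0}])

```text
t: 14.9
ee_pos: [0.4952, -0.2727, 0.0678]
eef_rot: [0.686, 0.728, -0.0, -0.0]
force: [-0.2, 0.2, -2.5]
opening: 0.047
gripper_force: 62.7
```

```bash
python3 -c "
from cell import manip
s=manip.state();print(s['t'],s['ee_pos'],s['gripper_force']);print(manip.hand_in())"
```

```text
14.9 [ 0.49522642 -0.27270985  0.06778668] 62.7179217338562
the job is handed in; nothing more can be done
None
```

I handed the job in at 14.9 s: the lid is pressed home, and the jar is held upright and squared up over the empty well, centred to about 0.5 mm by the wrist camera and about 15 mm above the tray; the pictures showed nothing else moved.

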